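# Prop open the lid of a vial drying chamber

## Robot

A 6-joint arm with a two-finger parallel gripper is mounted at the origin on a cart in front of the work surface, level with it; the furniture and walls round the work are solid. World frame = base frame: x ahead of the robot, y to its left, z up, the work surface at z = 0. Lengths are in m, angles in rad, forces in N, time in s.
With the tool pointing down it reaches from about 0.225 to 0.875 m from the base axis. Payload 3.4 kg.
Tool frame: the origin (TCP) lies midway between the tips of the shut fingers; the grasp point (between the pads) lies 19 mm behind it (manip.pinch_z is the distance from the TCP to the grasp point, in m); z points along the fingers, y is the line along which they close (so a half turn about z gives the same grasp; the last joint's range is limited). The gripper opens to 85 mm and grips with 20 to 120 N. Pads are 22 mm wide; open, the fingers measure 114 mm over their backs; the gripper's body (76 mm by 85 mm) begins 54 mm behind the grasp point. The pads swing forward as they close: fully open they stand 13 mm farther back than shut.
Start: joints at [-1.386, 0.276, 1.505, -0, 1.361, -0.121], TCP at [0.173, -0.548, 0.231] pointing down, gripper open.
Joint ranges: [-2.89, 2.89], [-0.75, 2.08], [0.22, 2.7], [-1.18, 4.32], [0.11, 2.71], [-2.7, 2.7]. Speed limits (rad/s): [2.57, 2.57, 3.14, 3.14, 3.14, 3.14].

## Interface

Orientations are given as a unit quaternion [w, x, y, z].
In Python, from rig import manip gives the robot as it stands.
- The arm moves only by the tool carry_out, never from a script. Its arguments are lists of equal length, an entry for each row: "delta_pos": the shift along the tool's x, y, z scaled (see below), a list of three; "turn": the turn, a rotation vector about the tool's x, y, z scaled (see below), a list of three; "claw": the closure, from -1 (fully open) to 1 (shut). A call has 1 to 12 rows; each row is the pose to reach, as a shift and turn from the pose commanded when the call began, along the tool's axes at that moment; what a row does not reach only later rows make up. The controller multiplies each number of a shift by 400 mm and each number of a turn by 30 degrees. A row lasts 1/10 s, in which the tool goes at most 50 mm and 8.59 degrees, less where a joint would pass 70% of its speed; a pose out of reach is approached as far as the arm can. A call with a number of a shift or a turn outside -1 to 1 is refused whole. A call with a gripper value outside its range is refused whole. The fingers move at their own pace and stop on an object; "force" is the grip in N (left out, the last holds). Time passes only in rows, so rows that repeat a pose let the fingers close. It gives the time, the measured TCP pose, the force, the opening and the grip force at its end, in the units of the state.
- manip.get_state(): the state, without advancing time (a new reading comes with each control period).
- manip.get_image(name): name is "scene" or "top" or "wrist"; returns a dict with "image" (480x640x3 uint8, red, green, blue), "z_map" (480x640 float32, m along the optical axis (not along the pixel's ray), 0 where there is no reading), "fx", "fy", "cx", "cy" (pixels), "world_to_cam" (4x4, takes a point from world to camera coordinates). Camera axes: x right, y down, z forward; pixel columns grow to the right and rows downward; lengths in m; the calibration is good to about 2 mm. A picture is of the moment at which its call begins.
- manip.sign_off(): hands the job in; it is judged then, once.
Trained networks look in the newest picture that a camera, given by its name, has taken for a name from the list of things; names that differ only in an ending like _2 or _b are one class to them, and where a whole thing is asked for, a point or a joint stands for the part that bears it (a point fixed in the world has none). Each returns a list of dicts, best first, with "score" (0 to 1); they miss things now and then, are a little off and sometimes report something else, mostly with a low value. They report only what shows in the picture. A call takes as long as a camera call.
- manip.spot_in(camera, query): "point" ([x, y, z] in m, in world coordinates, good to about 4 mm: the middle of the surface that is visible of it).
- manip.place_of(camera, query): "point" ([x, y, z] in m, in world coordinates, good to about 4 mm: a listed point, or the origin of a listed thing).
The state is a dict: "clock": time; "qpos": joint angles; "qd": joint speeds; "effort": joint torques, N m; "position": TCP position; "ee_rot": TCP orientation; "contact_force": force on the tool from outside, world axes, zero at the start; "moment": the same for the moment, N m; "width": finger opening in m; "gripper_force": force on a finger pad.
Only numpy, scipy, OpenCV 4.12 (cv2) and the standard library are available. Lean on these libraries where they do the work, as an engineer would, in place of code of your own. Each camera call takes 0.05 s, during which the arm holds its last target. There are 200 camera calls.

## Task

The vials in the white drying chamber have to air. Raise its blue lid by the bar handle until it stands wide open (nearly upright) and stays up by itself, swing the prop rod at the side of the chamber up, then gently lower the lid until the red tip of the rod sits fully in the hole of the lid's steel side plate and the lid rests propped on the rod. Do not let the lid drop, and leave everything else on the bench where it is.

Things in the scene. Friction and masses are not known exactly. Their poses are not given: they have to be found in the camera images.
- chamber: White box with an open top, 170 (x, depth) x 220 (y, width) x 80 (height) mm, fixed to the bench; four vials stand inside on a block. Origin: centre of its underside; its front (-x side) roughly faces the robot, +y is its left, z up. Lid and rod belong to it.
- lid_angle (a joint): Hinge of the blue lid (0.5 kg), axis along the chamber's y at the rear top edge. 0 = closed, level; grows as the front rises, stop at 1.6 rad. Stiff, damped hinge: above about 1.2 rad the lid stays where it is left; below about 1.15 rad it sinks shut, slowly at first, then ever faster (it drops). Propped with the tip seated it rests at about 0.93 rad.
- lid: The blue lid (plate 170 x 220 x 8 mm). Origin on its hinge axis at mid width, 85 mm behind the chamber's centre (+x), 80 mm above its underside; -x runs along the inner face to the front edge, z is the outward normal. A steel plate juts out 54 mm from its right (-y) edge, 50 to 145 mm from the hinge; a 5 mm lip on its inner face bounds the hole on the side away from the hinge.
- bar (a point): Middle of the lid's steel bar handle, a round bar 10 mm thick, 100 mm long, parallel to the hinge, 203 mm from the hinge line and 4 mm outside the inner face; 28 mm of free gap between the bar and the lid's front edge, with a bar arm at each end. It can be pinched, or lifted by a finger below it. Lifting it takes 3 to 4 N.
- hole (a point): Where the centre of the rod's round tip lies when seated in the lid's hole: 113 mm from the hinge line, 150 mm to the right of mid width, 4 mm outside the inner face. The hole is a blind pocket 18 mm wide, 8 mm deep, 14 mm long (along the lid), in the inner face of the steel side plate, under a red cap; a 20-degree ramp, 22 mm long, leads into it from the hinge side.
- rod_angle (a joint): Pivot of the prop rod, axis along the chamber's y. 0 = stowed, level, tip to the rear; grows as the tip rises up and forward, stop 1.6 rad. Light friction holds it. Seated it stands at 0.94 to 1.01 rad. Left at 0.87 to 1.02 rad, the tip meets the hole or the ramp on its hinge side, and the sinking lid draws it into the hole; beyond 1.05 rad the plate lands on the tip outside the hole.
- rod_grip (a point): Middle of the yellow sleeve on the rod (10 mm thick, 34 mm long), 70 mm from the pivot; 35 mm free between it and the chamber's side wall. When stowed it lies 62 mm above the bench; the rod (7 mm thick) can be pinched here from above with the fingers closing along the chamber's y, once the lid is open.
- tip (a point): Centre of the round end of the rod's red tip, 8 mm thick, 135 mm from the pivot.
- beaker: Loose glass beaker, 80 x 113 mm, to the left; origin under its centre. Leave it.
- white_bottle: Loose small white bottle with white cap, 45 x 80 mm, to the left at the back. Origin under its centre. Leave it.
- blue_bottle: Loose white bottle with blue cap, 49 x 85 mm, to the right. Origin under its centre. Leave it.
- rod: The prop rod, 7 mm thick, steel with a yellow sleeve and a red tip. Origin on its pivot: 55 mm in front of the chamber's centre (-x), 150 mm to the right (-y), 62 mm above its underside, 40 mm out from the side wall. Its x axis runs from the pivot to the tip.

How it is judged:
By the outcome, as a careful person would: the job done as asked, in the order asked, and still so for the second after the job is handed in, with the robot touching nothing.
It also fails if it takes over 64 s, if anything falls off the work surface, if the arm or the gripper's body presses on something with over 40 N, if the wrist force passes 120 N, or if a joint passes its speed limit or range.

## Working session

There is one attempt and no reset: what is moved stays moved. The work goes in short steps, Python scripts to look and compute and a tool call to move; the robot and the scene stay as the last step left them, time stands still between calls to the robot, and variables do not carry over. Pictures are saved under pics/ and viewed, at most 10 in all, crops included, and the job is handed in when it is done.

Besides the shell and the picture viewer there is one more tool, called after "Emit:" as name(argument=value, ...), one argument or row to a line, values as JSON. carry_out: Moves the arm, as the interface text tells. Shifts and turns lie within -1 to 1; 1 stands for 400 mm of shift or 30 degrees of turn. Its arguments: {"type":"object","properties":{"delta_pos":{"type":"array","items":{"type":"array","items":{"type":"number","minimum":-1,"maximum":1}}},"turn":{"type":"array","items":{"type":"array","items":{"type":"number","minimum":-1,"maximum":1}}},"claw":{"type":"array","items":{"type":"number"}},"force":{"type":"number"}},"required":["delta_pos","turn","claw"]}

```bash
mkdir -p pics; cat > h.py <<'E'
import numpy as np, cv2
from rig import manip
from scipy.spatial.transform import Rotation as R
def save(cam,fn):
    d=manip.get_image(cam); cv2.imwrite('pics/'+fn,cv2.cvtColor(d['image'],cv2.COLOR_RGB2BGR)); return d
def rot(): 
    q=manip.get_state()['ee_rot']; return R.from_quat([q[1],q[2],q[3],q[0]])
E
python3 - <<'E'
from h import *
s=manip.get_state(); print({k:np.round(v,3) for k,v in s.items()})
print(rot().as_matrix().round(3))
np.set_printoptions(precision=4,suppress=True)
for c in ['scene','top']:
    save(c,c+'0.png')
    for q in ['chamber','lid','bar','hole','rod','rod_grip','tip','beaker','white_bottle','blue_bottle']:
        for r in manip.place_of(c,q)[:2]: print(c,q,np.array(r['point']),round(r['score'],2))
E
```

```text
{'clock': np.float64(0.0), 'qpos': array([-1.386,  0.277,  1.506,  0.   ,  1.361, -0.121]), 'qd': array([-0.002,  0.   , -0.001,  0.   ,  0.002,  0.001]), 'effort': array([-0.0000e+00, -4.1678e+01, -2.4580e+01, -0.0000e+00,  1.1000e-02,
       -0.0000e+00]), 'position': array([ 0.173, -0.548,  0.23 ]), 'ee_rot': array([-0.001,  0.988,  0.152, -0.   ]), 'contact_force': array([-0.561,  1.331, -0.326]), 'moment': array([0.006, 0.026, 0.004]), 'gripper_force': np.float64(0.0), 'width': np.float64(0.086)}
[[ 0.954  0.301 -0.   ]
 [ 0.301 -0.954  0.002]
 [ 0.    -0.002 -1.   ]]
scene chamber [ 0.5423 -0.0432  0.0007] 0.7
scene chamber [ 0.6226 -0.0193  0.0773] 0.18
scene lid [ 0.6242 -0.0197  0.0769] 0.8
scene lid [ 0.6605 -0.1651  0.0684] 0.64
scene bar [ 0.4266 -0.0778  0.0851] 0.92
scene hole [ 0.5556 -0.1959  0.0813] 0.61
scene tip [ 0.6629 -0.164   0.0649] 0.45
scene beaker [0.5061 0.3378 0.0048] 0.69
scene white_bottle [ 0.5576 -0.1958  0.0836] 0.67
scene white_bottle [0.6349 0.3217 0.0008] 0.65
scene blue_bottle [ 0.51   -0.375  -0.0011] 0.78
scene blue_bottle [0.5055 0.3362 0.0013] 0.64
top chamber [ 0.5431 -0.0454 -0.0014] 0.86
top lid [ 0.6244 -0.0207  0.0805] 0.64
top bar [ 0.4241 -0.0792  0.0842] 0.87
top hole [ 0.5588 -0.1992  0.0851] 0.89
top rod [ 0.5095 -0.374  -0.0029] 0.39
top rod [ 0.6254 -0.0205  0.0814] 0.21
top tip [ 0.6616 -0.171   0.0716] 0.53
top beaker [ 0.5022  0.3372 -0.0012] 0.56
top beaker [ 0.4257 -0.0815  0.0852] 0.49
top white_bottle [0.6365 0.3187 0.0031] 0.83
top blue_bottle [ 0.5132 -0.3721 -0.0012] 0.75
```

```bash
python3 -c "
import cv2,numpy as np
a=cv2.imread('pics/scene0.png');b=cv2.imread('pics/top0.png')
cv2.imwrite('pics/both.png',cv2.resize(np.vstack([a,b]),(400,600)) if 0 else cv2.resize(np.hstack([a,b]),(800,300)))"
```

```text
(no output)
```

View pics/scene0.png

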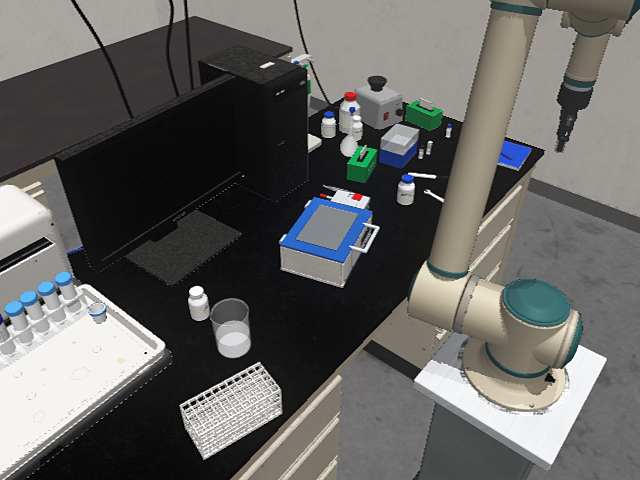

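View pics/top0.png

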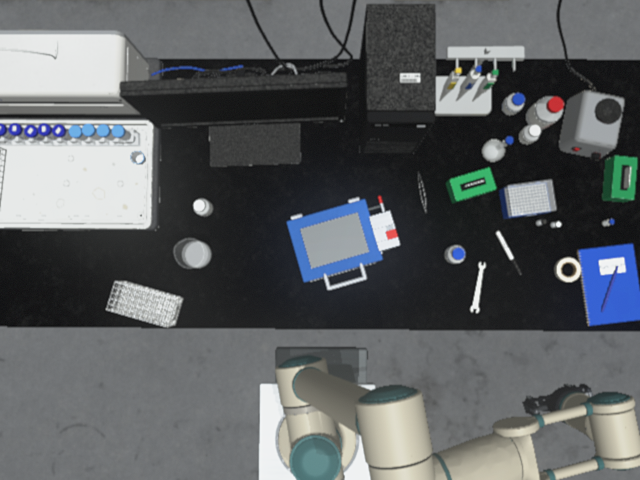

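The pictures show the chamber (scene about 325,240; top about 340,240) yawed about 16°, with its bar at top (347,277), side plate at (388,232) and stowed rod tip at (380,200). The network positions agree with this geometry. Next I move above the bar.

```bash
cat >> h.py <<'E'
np.set_printoptions(precision=4,suppress=True)
YAW=0.286; C=np.array([0.5427,-0.0443,0.]); Rc=R.from_euler('z',YAW)
def w(pc): return C+Rc.apply(pc)
def tool(kind,pitch=0):
    """kind 'bar': closes along chamber x; 'rod': closes along chamber y. pitch>0: fingers point forward (+x) and down"""
    base=R.from_matrix(np.array([[1,0,0],[0,-1,0],[0,0,-1.]]))
    if kind=='bar': base=R.from_euler('z',90,degrees=True)*base
    return Rc*R.from_euler('y',-pitch)*base
def delta(p0,r0,p1,r1):
    return (r0.inv().apply(np.array(p1)-p0)/0.4).round(4),((r0.inv()*r1).as_rotvec()/np.radians(30)).round(4)
def cur(): return np.array(manip.get_state()['position']),rot()
E
python3 - <<'E'
from h import *
from scipy.spatial.transform import Slerp
p0,r0=cur(); T=np.array([0.426,-0.078,0.2]); rt=tool('bar')
sl=Slerp([0,1],R.concatenate([r0,rt]))
p,r=p0,r0
for t in (1/3,2/3,1):
    q=p0+(T-p0)*t; print(*delta(p,r,q,sl(t))); p,r=q,sl(t)
E
```

```text
[ 0.319  -0.3103  0.0261] [ 0.0001  0.0001 -0.9874]
[ 0.4307 -0.1121  0.0261] [ 0.0001  0.0001 -0.9874]
[0.4298 0.1154 0.0261] [ 0.0001  0.0001 -0.9874]
```

Emit:
carry_out(
  delta_pos=[
    [0.319,-0.31,0.026],
    [0.319,-0.31,0.026],
    [0.319,-0.31,0.026],
    [0.319,-0.31,0.026],
    [0.319,-0.31,0.026],
    [0.319,-0.31,0.026],
  ],
  turn=[
    [0,0,-0.987],
    [0,0,-0.987],
    [0,0,-0.987],
    [0,0,-0.987],
    [0,0,-0.987],
    [0,0,-0.987],
  ],
  claw=[0,0.4,0.4,0.4,0.4,0.4],
)

```text
clock: 1.7
position: [0.2577, -0.3918, 0.2214]
ee_rot: [0.001, 0.916, 0.4, -0.0]
contact_force: [0.2, -0.2, 0.4]
width: 0.0254
gripper_force: 0.0
```

Emit:
carry_out(
  delta_pos=[
    [0.431,-0.112,0.026],
    [0.431,-0.112,0.026],
    [0.431,-0.112,0.026],
    [0.431,-0.112,0.026],
    [0.431,-0.112,0.026],
    [0.431,-0.112,0.026],
  ],
  turn=[
    [0,0,-0.987],
    [0,0,-0.987],
    [0,0,-0.987],
    [0,0,-0.987],
    [0,0,-0.987],
    [0,0,-0.987],
  ],
  claw=[0.4,0.4,0.4,0.4,0.4,0.4],
)

```text
clock: 2.3
position: [0.3423, -0.2361, 0.2107]
ee_rot: [0.001, 0.784, 0.621, -0.0]
contact_force: [0.0, -0.4, 0.5]
width: 0.0257
gripper_force: 0.0
```

Emit:
carry_out(
  delta_pos=[
    [0.43,0.115,0.026],
    [0.43,0.115,0.026],
    [0.43,0.115,0.026],
    [0.43,0.115,0.026],
    [0.43,0.115,0.026],
    [0.43,0.115,0.026],
    [0.43,0.115,0.026],
  ],
  turn=[
    [0,0,-0.987],
    [0,0,-0.987],
    [0,0,-0.987],
    [0,0,-0.987],
    [0,0,-0.987],
    [0,0,-0.987],
    [0,0,-0.987],
  ],
  claw=[0.5,0.5,0.5,0.5,0.5,0.5,0.5],
)

```text
clock: 3.0
position: [0.4261, -0.0799, 0.2001]
ee_rot: [0.0, 0.601, 0.8, -0.0]
contact_force: [-1.0, -1.4, -1.0]
width: 0.0216
gripper_force: 0.0
```

```bash
python3 - <<'E'
from h import *
s=manip.get_state(); print(s['clock'],s['position'],s['qpos'],s['width']); print(rot().as_matrix())
save('wrist','w1.png')
for q in ['bar','lid','hole']:
  for r in manip.place_of('wrist',q)[:1]: print(q,r)
print(delta(*cur(),[0.426,-0.078,0.068],tool('bar')))
E
```

```text
3.0 [ 0.4261 -0.0799  0.2001] [-0.3452  0.0832  1.8338 -0.0011  1.2244 -0.6272] 0.021610685856958814
[[-0.2786  0.9604 -0.0003]
 [ 0.9604  0.2786 -0.001 ]
 [-0.0009 -0.0005 -1.    ]]
bar {'point': [0.4322, -0.0775, 0.0846], 'score': 0.61}
lid {'point': [0.6266, -0.0188, 0.0779], 'score': 0.68}
hole {'point': [0.5467, -0.0463, -0.0006], 'score': 0.45}
(array([0.0029, 0.0011, 0.3305]), array([ 0.    ,  0.0008, -0.0059]))
```

View pics/w1.png

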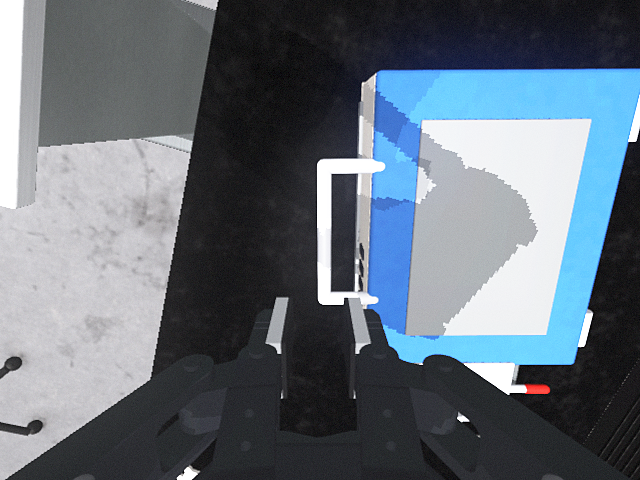

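The wrist picture shows the bar upright at column 324, rows 160–300, parallel to the finger pads. I measure it with depth.

```bash
python3 - <<'E'
from h import *
d=manip.get_image('wrist'); z=d['z_map']; M=np.linalg.inv(d['world_to_cam'])
def pw(u,v): 
    zz=z[v,u]; return (M@np.array([(u-d['cx'])/d['fx']*zz,(v-d['cy'])/d['fy']*zz,zz,1]))[:3]
for v in (185,230,280):
    P=np.array([pw(u,v) for u in range(305,345) if z[v,u]>0]); P=P[(P[:,2]>0.075)]
    print(len(P),P.mean(0),P[:,2].max(), Rc.inv().apply(P.mean(0)-C))
print(d['fx'],M[:3,3])
m=(z>0);vs,us=np.nonzero(m[100:300,430:540]); P=np.array([pw(u+430,v+100) for v,u in zip(vs[::50],us[::50])]);print(P[:,2].mean())
E
```

```text
14 [ 0.4183 -0.0408  0.0888] 0.09072579984680454 [-0.1183  0.0384  0.0888]
14 [ 0.4274 -0.0717  0.0885] 0.08989995917662469 [-0.1183  0.0062  0.0885]
14 [ 0.4384 -0.109   0.0885] 0.09011970922176543 [-0.1183 -0.0326  0.0885]
370.91845330119736 [ 0.4033 -0.0027  0.3436]
0.09087898792226609
```

Emit:
carry_out(
  delta_pos=[
    [0.003,0.01,0.08],
    [0.003,0.01,0.16],
    [0.003,0.01,0.22],
    [0.003,0.01,0.28],
    [0.003,0.01,0.33],
    [0.003,0.01,0.33],
    [0.003,0.01,0.33],
    [0.003,0.01,0.33],
    [0.003,0.01,0.33],
    [0.003,0.01,0.33],
  ],
  turn=[
    [0,0,0],
    [0,0,0],
    [0,0,0],
    [0,0,0],
    [0,0,0],
    [0,0,0],
    [0,0,0],
    [0,0,0],
    [0,0,0],
    [0,0,0],
  ],
  claw=[0.5,0.5,0.5,0.5,0.5,0.5,1,1,1,1],
  force=25,
)

```text
clock: 4.25
position: [0.4295, -0.076, 0.0687]
ee_rot: [0.0, 0.599, 0.801, -0.0]
contact_force: [-1.8, -1.3, -1.7]
width: 0.0089
gripper_force: 25.3
```

```bash
cat > arc.py <<'E'
from h import *
import sys
th=[float(a) for a in sys.argv[2:]]; th0=float(sys.argv[1])
p,r=cur()
B=lambda t: np.array([0.085-0.203*np.cos(t)-0.004*np.sin(t),0,0.08+0.203*np.sin(t)+0.004*np.cos(t)])
print([[round(float(x),3) for x in r.inv().apply(Rc.apply(B(t)-B(th0)))/0.4] for t in th])
E
python3 arc.py 0 .06 .12 .2 .28 .36 .44 .52 .6 .68 .76 .84 .92
```

```text
[[-0.0, 0.0, -0.03], [-0.0, 0.002, -0.061], [-0.0, 0.008, -0.101], [-0.0, 0.017, -0.14], [-0.0, 0.029, -0.178], [-0.0, 0.044, -0.215], [-0.0, 0.062, -0.251], [-0.0, 0.083, -0.285], [-0.0, 0.107, -0.317], [-0.0, 0.133, -0.347], [-0.0, 0.161, -0.375], [-0.0, 0.192, -0.4]]
```

```bash
sed -i 's/-0.004\*np.sin/+0.004*np.sin/' arc.py
python3 arc.py 0 .03 .08 .13 .18 .23 .28 .33 .38 .43 .48 .53 .58
```

```text
[[-0.0, 0.001, -0.015], [-0.0, 0.002, -0.041], [-0.0, 0.006, -0.066], [-0.0, 0.01, -0.091], [-0.0, 0.016, -0.115], [-0.0, 0.023, -0.14], [-0.0, 0.031, -0.164], [-0.0, 0.04, -0.188], [-0.0, 0.05, -0.211], [-0.0, 0.062, -0.233], [-0.0, 0.075, -0.255], [-0.0, 0.089, -0.276]]
```

Emit:
carry_out(
  delta_pos=[
    [0,0.001,-0.015],
    [0,0.002,-0.041],
    [0,0.006,-0.066],
    [0,0.01,-0.091],
    [0,0.016,-0.115],
    [0,0.023,-0.14],
    [0,0.031,-0.164],
    [0,0.04,-0.188],
    [0,0.05,-0.211],
    [0,0.062,-0.233],
    [0,0.075,-0.255],
    [0,0.089,-0.276],
  ],
  turn=[
    [0,0,0],
    [0,0,0],
    [0,0,0],
    [0,0,0],
    [0,0,0],
    [0,0,0],
    [0,0,0],
    [0,0,0],
    [0,0,0],
    [0,0,0],
    [0,0,0],
    [0,0,0],
  ],
  claw=[1,1,1,1,1,1,1,1,1,1,1,1],
)

```text
clock: 5.45
position: [0.4622, -0.0662, 0.1794]
ee_rot: [-0.001, 0.599, 0.801, -0.002]
contact_force: [-5.8, -4.3, 0.2]
width: 0.0093
gripper_force: 24.4
```

```bash
python3 arc.py .58 .63 .68 .73 .78 .83 .88 .93 .98 1.03 1.08 1.13 1.18;python3 arc.py 1.18 1.23 1.28 1.33 1.38 1.42 1.45 1.45; python3 - <<'E'
from h import *
p,r=cur(); print(Rc.inv().apply(p-C),manip.get_state()['width'])
for q in manip.place_of('scene','bar')[:1]: print(Rc.inv().apply(q['point']-C))
E
```

```text
[[-0.0, 0.015, -0.021], [-0.0, 0.031, -0.041], [-0.0, 0.047, -0.06], [-0.0, 0.065, -0.078], [-0.0, 0.084, -0.095], [-0.0, 0.103, -0.111], [-0.0, 0.123, -0.127], [-0.0, 0.144, -0.141], [-0.0, 0.166, -0.154], [-0.0, 0.188, -0.167], [-0.0, 0.211, -0.178], [-0.0, 0.234, -0.188]]
[[-0.0, 0.024, -0.009], [-0.0, 0.048, -0.016], [-0.0, 0.073, -0.022], [-0.0, 0.098, -0.028], [-0.0, 0.118, -0.031], [-0.0, 0.133, -0.033], [-0.0, 0.133, -0.033]]
[-0.0835  0.0017  0.1794] 0.009323907487489626
[-0.1208  0.0006  0.0851]
```

Emit:
carry_out(
  delta_pos=[
    [0,0.015,-0.021],
    [0,0.031,-0.041],
    [0,0.047,-0.06],
    [0,0.065,-0.078],
    [0,0.084,-0.095],
    [0,0.103,-0.111],
    [0,0.123,-0.127],
    [0,0.144,-0.141],
    [0,0.166,-0.154],
    [0,0.188,-0.167],
    [0,0.211,-0.178],
    [0,0.234,-0.188],
  ],
  turn=[
    [0,0,0],
    [0,0,0],
    [0,0,0],
    [0,0,0],
    [0,0,0],
    [0,0,0],
    [0,0,0],
    [0,0,0],
    [0,0,0],
    [0,0,0],
    [0,0,0],
    [0,0,0],
  ],
  claw=[1,1,1,1,1,1,1,1,1,1,1,1],
)

```text
clock: 6.7
position: [0.5536, -0.0392, 0.2564]
ee_rot: [0.001, 0.599, 0.8, 0.0]
contact_force: [-4.2, -1.5, 4.2]
width: 0.0087
gripper_force: 25.3
```

Emit:
carry_out(
  delta_pos=[
    [0,0.024,-0.009],
    [0,0.048,-0.016],
    [0,0.073,-0.022],
    [0,0.098,-0.028],
    [0,0.118,-0.031],
    [0,0.133,-0.033],
    [0,0.133,-0.033],
    [0,0.133,-0.033],
  ],
  turn=[
    [0,0,0],
    [0,0,0],
    [0,0,0],
    [0,0,0],
    [0,0,0],
    [0,0,0],
    [0,0,0],
    [0,0,0],
  ],
  claw=[1,1,1,1,1,1,1,1],
)

```text
clock: 7.5
position: [0.6067, -0.0235, 0.268]
ee_rot: [0.001, 0.599, 0.801, 0.002]
contact_force: [-0.6, -0.8, 4.8]
width: 0.009
gripper_force: 26.1
```

```bash
python3 - <<'E'
from h import *
p,r=cur(); print(Rc.inv().apply(p-C))
save('scene','s2.png')
for n in ['bar','hole','rod_grip','tip','lid']:
  for c in ['scene','top']:
    if c=='top' and n=='bar': save('top','t2.png')
    for q in manip.place_of(c,n)[:1]: print(c,n,Rc.inv().apply(q['point']-C),q['score'])
E
```

```text
[0.0673 0.0019 0.268 ]
scene bar [ 0.0638 -0.0008  0.2838] 0.93
top bar [ 0.078  -0.1494  0.0702] 0.39
scene hole [ 0.0752 -0.1504  0.1911] 0.67
top hole [ 0.0762 -0.1501  0.1944] 0.72
scene rod_grip [ 0.0171 -0.1522  0.0642] 0.55
top rod_grip [0.0664 0.38   0.0017] 0.57
scene tip [ 0.0798 -0.1462  0.0653] 0.53
top tip [ 0.0771 -0.1528  0.0681] 0.51
scene lid [ 0.0844 -0.0001  0.0768] 0.94
```

View pics/s2.png

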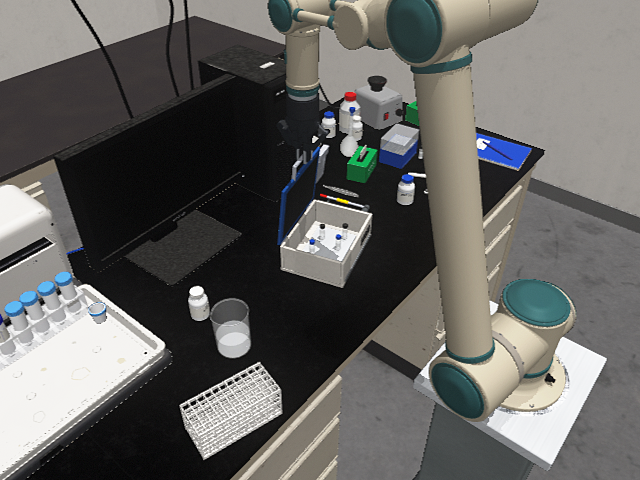

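The lid stands up at about 1.45 rad (blue plate edge-on at about 297,200), the rod is uncovered at (335,200), and the fingers are on the bar. I release and rise.

Emit:
carry_out(
  delta_pos=[
    [0,0,0],
    [0,0,0],
    [0,0,-0.04],
    [0,0,-0.1],
    [0,0,-0.2],
    [0,0,-0.22],
    [0,0,-0.22],
  ],
  turn=[
    [0,0,0],
    [0,0,0],
    [0,0,0],
    [0,0,0],
    [0,0,0],
    [0,0,0],
    [0,0,0],
  ],
  claw=[0.5,0.4,0.4,0.4,0.4,0.4,0.4],
)

```text
clock: 8.8
position: [0.6056, -0.0243, 0.3563]
ee_rot: [0.002, 0.599, 0.801, 0.001]
contact_force: [0.0, 0.5, 0.2]
width: 0.0255
gripper_force: 0.0
```

```bash
python3 - <<'E'
from h import *
from scipy.spatial.transform import Slerp
save('scene','s3.png')
for n in ['bar','hole']:
    for q in manip.place_of('scene',n)[:1]: print(n,Rc.inv().apply(q['point']-C),q['score'])
p,r0=cur(); r=r0; rt=tool('rod',0.45); print(Rc.inv().apply(p-C))
zt=np.array([np.sin(.45),0,-np.cos(.45)]); pre=np.array([.015,-.15,.062])+zt*(0.012-0.1)
print(pre)
n=4; sl=Slerp([0,1],R.concatenate([r0,rt]))
for i,pc in enumerate([[0.02,-.03,.35],[-.03,-.09,.34],[-.04,-.14,.28],pre]):
    q=w(pc); rr=sl((i+1)/4); print(*delta(p,r,q,rr)); p,r=q,rr
E
```

```text
bar [ 0.0631 -0.001   0.2867] 0.69
hole [ 0.0758 -0.1473  0.1894] 0.63
[0.0645 0.002  0.3529]
[-0.0233 -0.15    0.1412]
[-0.0801 -0.1113  0.0075] [-0.1701  0.1691  0.7356]
[-0.1874 -0.0601  0.0016] [-0.1701  0.1691  0.7356]
[-0.1382  0.0567  0.1282] [-0.1701  0.1691  0.7356]
[-0.0911  0.0153  0.3379] [-0.1701  0.1691  0.7356]
```

Emit:
carry_out(
  delta_pos=[
    [-0.08,-0.11,0.008],
    [-0.08,-0.11,0.008],
    [-0.08,-0.11,0.008],
    [-0.08,-0.11,0.008],
  ],
  turn=[
    [-0.17,0.17,0.736],
    [-0.17,0.17,0.736],
    [-0.17,0.17,0.736],
    [-0.17,0.17,0.736],
  ],
  claw=[0.35,0.35,0.35,0.35],
)

```text
clock: 9.35
position: [0.57, -0.0682, 0.3501]
ee_rot: [-0.01, 0.741, 0.669, 0.061]
contact_force: [-0.6, 0.2, -0.1]
width: 0.0277
gripper_force: 0.0
```

Emit:
carry_out(
  delta_pos=[
    [-0.187,-0.06,0.002],
    [-0.187,-0.06,0.002],
    [-0.187,-0.06,0.002],
    [-0.187,-0.06,0.002],
  ],
  turn=[
    [-0.17,0.17,0.736],
    [-0.17,0.17,0.736],
    [-0.17,0.17,0.736],
    [-0.17,0.17,0.736],
  ],
  claw=[0.35,0.35,0.35,0.35],
)

```text
clock: 9.75
position: [0.5394, -0.1394, 0.3402]
ee_rot: [-0.018, 0.851, 0.511, 0.12]
contact_force: [-0.0, -0.6, 0.4]
width: 0.0278
gripper_force: 0.0
```

Emit:
carry_out(
  delta_pos=[
    [-0.138,0.057,0.128],
    [-0.138,0.057,0.128],
    [-0.138,0.057,0.128],
    [-0.138,0.057,0.128],
    [-0.138,0.057,0.128],
  ],
  turn=[
    [-0.17,0.17,0.736],
    [-0.17,0.17,0.736],
    [-0.17,0.17,0.736],
    [-0.17,0.17,0.736],
    [-0.17,0.17,0.736],
  ],
  claw=[0.35,0.35,0.35,0.35,0.35],
)

```text
clock: 10.25
position: [0.546, -0.1891, 0.2818]
ee_rot: [-0.025, 0.926, 0.334, 0.175]
contact_force: [0.8, -0.8, 0.6]
width: 0.028
gripper_force: 0.0
```

```bash
python3 - <<'E'
from h import *
p,r=cur(); s=manip.get_state();print(s['qpos'],s['width'],Rc.inv().apply(p-C),(Rc.inv()*r).as_matrix())
print(delta(p,r,w([-.0233,-.15,.1412]),tool('rod',.45)))
save('wrist','w4.png')
for n in ['rod_grip','tip','rod','hole']:
    for q in manip.place_of('wrist',n)[:2]: print(n,Rc.inv().apply(q['point']-C),q['score'])
E
```

```text
[-0.66    0.1468  1.6077  0.3414  1.2535  0.1328] 0.02803018420111776 [-0.0377 -0.1399  0.2818] [[ 0.8583  0.3828  0.3418]
 [ 0.3829 -0.9211  0.07  ]
 [ 0.3416  0.0708 -0.9372]]
(array([-0.0989,  0.0122,  0.34  ]), array([-0.1696,  0.1626,  0.7448]))
rod_grip [ 0.0166 -0.1544  0.0639] 0.6
tip [ 0.0809 -0.1479  0.0691] 0.97
rod [-0.0611 -0.1569  0.0603] 0.6
hole [ 0.0783 -0.1498  0.1909] 0.68
```

View pics/w4.png

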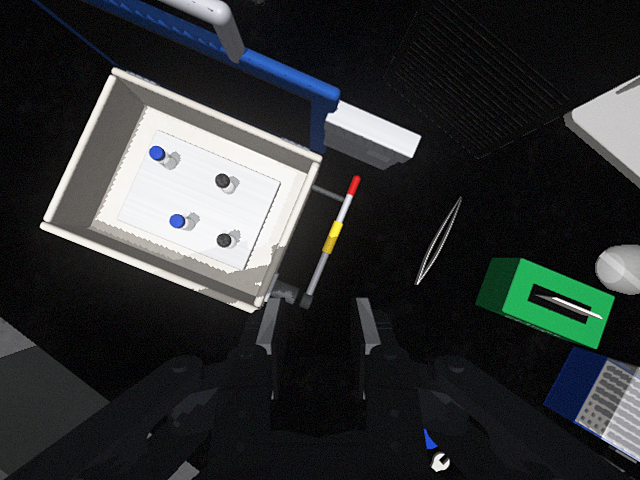

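The wrist picture shows the rod from its pivot (305,300) through the yellow sleeve (333,237) to the red tip (354,185), clear of the upright lid. I measure the sleeve by depth and move to pregrasp.

Emit:
carry_out(
  delta_pos=[
    [-0.099,0.012,0.17],
    [-0.099,0.012,0.34],
    [-0.099,0.012,0.34],
    [-0.099,0.012,0.34],
    [-0.099,0.012,0.34],
    [-0.099,0.012,0.34],
  ],
  turn=[
    [-0.17,0.163,0.745],
    [-0.17,0.163,0.745],
    [-0.17,0.163,0.745],
    [-0.17,0.163,0.745],
    [-0.17,0.163,0.745],
    [-0.17,0.163,0.745],
  ],
  claw=[0.35,0.35,0.35,0.35,0.35,0.35],
)

```text
clock: 11.1
position: [0.5641, -0.1969, 0.1441]
ee_rot: [-0.03, 0.965, 0.138, 0.223]
contact_force: [-0.3, -0.4, -0.1]
width: 0.0278
gripper_force: 0.0
```

```bash
python3 - <<'E'
from h import *
p,r=cur(); print(Rc.inv().apply(p-C),(Rc.inv()*r).as_matrix())
d=save('wrist','w5.png'); z=d['z_map']; M=np.linalg.inv(d['world_to_cam'])
im=d['image'].astype(int); m=(im[...,0]>120)&(im[...,1]>90)&(im[...,2]<70)&(z>0)
v,u=np.nonzero(m); zz=z[v,u]; P=np.c_[(u-d['cx'])/d['fx']*zz,(v-d['cy'])/d['fy']*zz,zz,np.ones(len(zz))]@M.T
Q=Rc.inv().apply(P[:,:3]-C); print(len(Q),np.median(Q,0),np.percentile(Q,5,0),np.percentile(Q,95,0))
zt=np.array([np.sin(.45),0,-np.cos(.45)])
print(delta(p,r,w(np.array([.015,-.15,.062])+zt*.012),tool('rod',.45)))
E
```

```text
[-0.0225 -0.1524  0.1441] [[ 0.8988 -0.0037  0.4383]
 [-0.0015 -1.     -0.0053]
 [ 0.4383  0.0041 -0.8988]]
527 [ 0.0161 -0.1487  0.069 ] [-0.     -0.1539  0.0665] [ 0.0303 -0.1454  0.0707]
(array([-0.0058, -0.0073,  0.2556]), array([ 0.0101, -0.0072, -0.0029]))
```

Emit:
carry_out(
  delta_pos=[
    [-0.006,-0.007,0.07],
    [-0.006,-0.007,0.14],
    [-0.006,-0.007,0.2],
    [-0.006,-0.007,0.255],
    [-0.006,-0.007,0.255],
    [-0.006,-0.007,0.255],
    [-0.006,-0.007,0.255],
    [-0.006,-0.007,0.255],
    [-0.006,-0.007,0.255],
    [-0.006,-0.007,0.255],
  ],
  turn=[
    [0,0,0],
    [0,0,0],
    [0,0,0],
    [0,0,0],
    [0,0,0],
    [0,0,0],
    [0,0,0],
    [0,0,0],
    [0,0,0],
    [0,0,0],
  ],
  claw=[0.35,0.35,0.35,0.35,0.35,1,1,1,1,1],
  force=20,
)

```text
clock: 12.15
position: [0.6032, -0.1828, 0.0498]
ee_rot: [-0.03, 0.965, 0.136, 0.223]
contact_force: [3.6, -5.1, 0.3]
width: 0.0089
gripper_force: 21.9
```

```bash
cat > rodarc.py <<'E'
from h import *
import sys
a=[float(x) for x in sys.argv[1:]]
p,r=cur(); print(Rc.inv().apply(p-C))
B=lambda t: np.array([-.055+.07*np.cos(t),0,.062+.07*np.sin(t)])
print([[round(float(x),3) for x in r.inv().apply(Rc.apply(B(t)-B(a[0])))/0.4] for t in a[1:]])
E
python3 rodarc.py 0 .08 .17 .26 .35 .44 .53 .62 .71 .8 .88 .96 .96
```

```text
[ 0.0189 -0.1499  0.0498]
[[0.006, 0.0, -0.013], [0.011, 0.0, -0.028], [0.014, 0.0, -0.043], [0.017, 0.0, -0.059], [0.018, 0.0, -0.074], [0.017, 0.0, -0.09], [0.015, 0.001, -0.106], [0.012, 0.001, -0.121], [0.007, 0.001, -0.136], [0.002, 0.001, -0.149], [-0.004, 0.001, -0.162], [-0.004, 0.001, -0.162]]
```

Emit:
carry_out(
  delta_pos=[
    [0.006,0,-0.013],
    [0.011,0,-0.028],
    [0.014,0,-0.043],
    [0.017,0,-0.059],
    [0.018,0,-0.074],
    [0.017,0,-0.09],
    [0.015,0,-0.106],
    [0.012,0,-0.121],
    [0.007,0,-0.136],
    [0.002,0,-0.149],
    [-0.004,0,-0.162],
    [-0.004,0,-0.162],
  ],
  turn=[
    [0,0,0],
    [0,0,0],
    [0,0,0],
    [0,0,0],
    [0,0,0],
    [0,0,0],
    [0,0,0],
    [0,0,0],
    [0,0,0],
    [0,0,0],
    [0,0,0],
    [0,0,0],
  ],
  claw=[1,1,1,1,1,1,1,1,1,1,1,1],
)

```text
clock: 13.35
position: [0.5734, -0.1914, 0.1066]
ee_rot: [-0.029, 0.965, 0.136, 0.222]
contact_force: [2.1, -6.3, -1.7]
width: 0.0089
gripper_force: 19.6
```

```bash
cat > rodang.py <<'E'
from h import *
import sys
p,r=cur(); s=manip.get_state(); print(Rc.inv().apply(p-C),s['contact_force'],s['width'])
for c in ['scene','top','wrist']:
    save(c,f'{sys.argv[1]}_{c}.png')
    for n in ['tip','rod_grip','hole','bar']:
        for q in manip.place_of(c,n)[:1]:
            P=Rc.inv().apply(q['point']-C); print(c,n,P,round(q['score'],2),'ang',round(float(np.arctan2(P[2]-.062,P[0]+.055)),3))
E
python3 rodang.py a
```

```text
[-0.012  -0.1498  0.1066] [ 2.0694 -6.2994 -1.6713] 0.008927643624704107
scene tip [ 0.0352 -0.1492  0.1649] 0.57 ang 0.851
scene rod_grip [-0.0102 -0.1544  0.1162] 0.67 ang 0.88
scene hole [ 0.0751 -0.1478  0.1921] 0.87 ang 0.786
scene bar [ 0.0643 -0.0001  0.2836] 0.8 ang 1.077
top tip [ 0.0318 -0.1539  0.1655] 0.63 ang 0.873
top rod_grip [-0.0071 -0.1513  0.1134] 0.66 ang 0.82
top hole [ 0.0765 -0.1496  0.1927] 0.86 ang 0.782
top bar [ 0.0618 -0.0016  0.2847] 0.79 ang 1.088
wrist tip [ 0.0366 -0.1503  0.1646] 0.73 ang 0.842
wrist rod_grip [-0.0081 -0.1509  0.1135] 0.83 ang 0.832
```

```bash
cat > red.py <<'E'
from h import *
for c in ['scene','top','wrist']:
    d=manip.get_image(c); z=d['z_map']; M=np.linalg.inv(d['world_to_cam']); im=d['image'].astype(int)
    for nm,m in (('red',(im[...,0]>110)&(im[...,1]<60)&(im[...,2]<60)),('yel',(im[...,0]>110)&(im[...,1]>80)&(im[...,2]<70))):
        v,u=np.nonzero(m&(z>0)); zz=z[v,u]
        P=np.c_[(u-d['cx'])/d['fx']*zz,(v-d['cy'])/d['fy']*zz,zz,np.ones(len(zz))]@M.T
        Q=Rc.inv().apply(P[:,:3]-C); k=(abs(Q[:,1]+.15)<.02)&(Q[:,0]>-.06)&(Q[:,0]<.06)&(Q[:,2]>.06)&(Q[:,2]<.2); Q=Q[k]
        if len(Q)<4: print(c,nm,len(Q)); continue
        m=np.median(Q,0); rr=np.hypot(Q[:,0]+.055,Q[:,2]-.062); a=np.arctan2(Q[:,2]-.062,Q[:,0]+.055)
        print(c,nm,len(Q),m,'ang',np.median(a),'r',rr.min(),rr.max())
E
python3 red.py
```

```text
scene red 16 [ 0.0286 -0.1469  0.1587] ang 0.8584477479752572 r 0.11811012675690376 0.13792523259824485
scene yel 13 [-0.0031 -0.1462  0.1217] ang 0.8545210682301289 r 0.0747116294776423 0.08559442759206923
top red 13 [ 0.0292 -0.1501  0.1621] ang 0.8687830797381019 r 0.12262889079455735 0.136231419247137
top yel 9 [-0.0151 -0.153   0.1122] ang 0.8921271698611072 r 0.05300856758858751 0.08205128069542306
wrist red 1544 [ 0.0283 -0.1497  0.1633] ang 0.881865860674478 r 0.11811937687996628 0.1402289656915033
wrist yel 1248 [-0.009  -0.1495  0.1215] ang 0.9150801648792248 r 0.05371332711794601 0.09014801969432419
```

Emit:
carry_out(
  delta_pos=[
    [-0.004,0,-0.01],
    [-0.009,0,-0.02],
    [-0.009,0,-0.02],
    [-0.009,0,-0.02],
  ],
  turn=[
    [0,0,0],
    [0,0,0],
    [0,0,0],
    [0,0,0],
  ],
  claw=[1,1,1,1],
)

```text
clock: 14.65
position: [0.5669, -0.1932, 0.1117]
ee_rot: [-0.029, 0.965, 0.136, 0.221]
contact_force: [1.2, -6.8, -3.1]
width: 0.0087
gripper_force: 19.6
```

```bash
python3 red.py; python3 rodang.py b | grep -E 'tip|\['
```

```text
scene red 18 [ 0.0165 -0.1482  0.1684] ang 0.9713066302901863 r 0.11787126179293107 0.13619995146286162
scene yel 15 [-0.0103 -0.1464  0.1298] ang 0.9772203023279877 r 0.07522966032202 0.08582123811650592
top red 13 [ 0.018  -0.149   0.1714] ang 0.9649138599461782 r 0.12385421835677218 0.13792607061833773
top yel 6 [-0.0201 -0.1516  0.1229] ang 1.0269287954224278 r 0.049767043876067556 0.08217043965432853
wrist red 1533 [ 0.0174 -0.1499  0.1724] ang 0.9889878303937794 r 0.11774129924788015 0.1404408343629551
wrist yel 1068 [-0.0152 -0.1495  0.1269] ang 1.0221709355035364 r 0.05351402422745745 0.08939176490144413
[-0.0188 -0.1497  0.1116] [ 1.7602 -6.3842 -2.3101] 0.009067207186414286
scene tip [ 0.0225 -0.1486  0.1716] 0.62 ang 0.955
scene rod_grip [-0.0138 -0.1524  0.1186] 0.7 ang 0.941
scene hole [ 0.0777 -0.1503  0.1896] 0.9 ang 0.766
scene bar [ 0.0651 -0.0011  0.2834] 0.86 ang 1.074
top tip [ 0.021  -0.1529  0.1755] 0.58 ang 0.981
top rod_grip [-0.0107 -0.1513  0.1186] 0.37 ang 0.907
top hole [ 0.074  -0.1491  0.1936] 0.7 ang 0.795
top bar [ 0.0613 -0.0021  0.2835] 0.72 ang 1.087
wrist tip [ 0.0241 -0.1491  0.1739] 0.9 ang 0.955
wrist rod_grip [-0.0125 -0.1537  0.1192] 0.68 ang 0.932
```

Emit:
carry_out(
  delta_pos=[
    [0,0,0],
    [0,0,0],
    [0,0,0],
    [0,0,-0.06],
    [0,0,-0.14],
    [0,0,-0.24],
    [0,0,-0.24],
    [0,0,-0.24],
  ],
  turn=[
    [0,0,0],
    [0,0,0],
    [0,0,0],
    [0,0,0],
    [0,0,0],
    [0,0,0],
    [0,0,0],
    [0,0,0],
  ],
  claw=[0.35,0.35,0.35,0.35,0.35,0.35,0.35,0.35],
)

```text
clock: 16.35
position: [0.5264, -0.2024, 0.1985]
ee_rot: [-0.031, 0.965, 0.136, 0.221]
contact_force: [-0.3, -0.5, -0.7]
width: 0.0279
gripper_force: 0.0
```

```bash
python3 red.py; python3 rodang.py c | grep -E 'tip|bar'; python3 - <<'E'
from h import *
from scipy.spatial.transform import Slerp
p,r0=cur(); r=r0; rt=tool('bar'); print(Rc.inv().apply(p-C))
sl=Slerp([0,1],R.concatenate([r0,rt]))
for i,pc in enumerate([[-.06,-.13,.32],[-.03,-.08,.36],[0.03,-.03,.36],[.0635,0,.34]]):
    q=w(pc); rr=sl((i+1)/4); print(*delta(p,r,q,rr)); p,r=q,rr
E
```

```text
scene red 17 [ 0.0155 -0.1463  0.1673] ang 0.9693979818392792 r 0.11709093640893962 0.1387532812365742
scene yel 39 [-0.0158 -0.1454  0.1202] ang 0.982451010575979 r 0.05338761317329275 0.08533767441982577
top red 13 [ 0.0186 -0.1494  0.1721] ang 0.9752829798193265 r 0.12145459011509764 0.14011245158118946
top yel 6 [-0.0147 -0.1455  0.1182] ang 0.9594520516184206 r 0.05327009441956514 0.08713897716314492
wrist red 481 [ 0.0171 -0.1495  0.1715] ang 0.9886169922786179 r 0.11821621650026085 0.1401340233526908
wrist yel 540 [-0.0163 -0.1497  0.1248] ang 1.020430476890537 r 0.05450467791120219 0.08858106158125086
scene tip [ 0.0225 -0.1506  0.1751] 0.54 ang 0.97
scene bar [0.0645 0.0017 0.2815] 0.69 ang 1.072
top tip [ 0.0197 -0.1534  0.1772] 0.6 ang 0.995
top bar [ 0.0608 -0.0006  0.2834] 0.86 ang 1.089
[-0.0601 -0.1473  0.1978]
[ 0.133  -0.0436 -0.2749] [ 0.1688 -0.1687 -0.7387]
[ 0.1456 -0.0806 -0.0598] [ 0.1688 -0.1687 -0.7387]
[0.1892 0.0171 0.045 ] [ 0.1688 -0.1687 -0.7387]
[0.0952 0.0453 0.0634] [ 0.1688 -0.1687 -0.7387]
```

View pics/c_wrist.png

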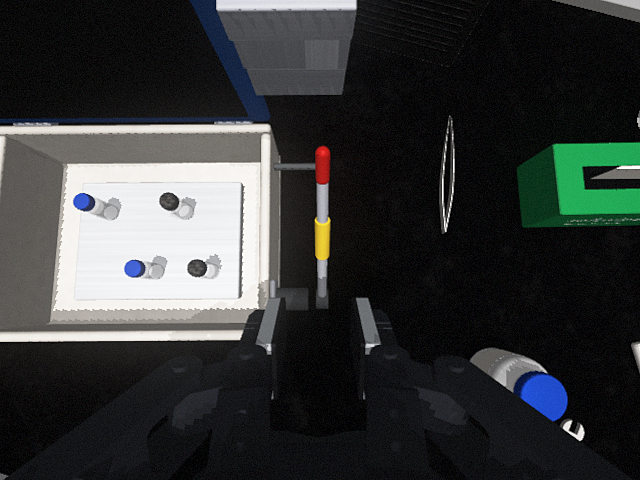

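The rod stands by itself at about 0.96 rad (red tip at 322,165, sleeve at 322,238), and the lid is still up. I go back to the bar.

Emit:
carry_out(
  delta_pos=[
    [0.133,-0.044,-0.275],
    [0.133,-0.044,-0.275],
    [0.133,-0.044,-0.275],
    [0.133,-0.044,-0.275],
  ],
  turn=[
    [0.169,-0.169,-0.739],
    [0.169,-0.169,-0.739],
    [0.169,-0.169,-0.739],
    [0.169,-0.169,-0.739],
  ],
  claw=[0.4,0.4,0.4,0.4],
)

```text
clock: 17.65
position: [0.5244, -0.1869, 0.3252]
ee_rot: [-0.021, 0.926, 0.331, 0.177]
contact_force: [-0.5, -0.6, -0.7]
width: 0.0251
gripper_force: 0.0
```

Emit:
carry_out(
  delta_pos=[
    [0.146,-0.081,-0.06],
    [0.146,-0.081,-0.06],
    [0.146,-0.081,-0.06],
    [0.146,-0.081,-0.06],
  ],
  turn=[
    [0.169,-0.169,-0.739],
    [0.169,-0.169,-0.739],
    [0.169,-0.169,-0.739],
    [0.169,-0.169,-0.739],
  ],
  claw=[0.4,0.4,0.4,0.4],
)

```text
clock: 18.05
position: [0.5369, -0.1284, 0.3593]
ee_rot: [-0.018, 0.851, 0.511, 0.12]
contact_force: [-0.3, -0.3, -0.7]
width: 0.0255
gripper_force: 0.0
```

Emit:
carry_out(
  delta_pos=[
    [0.189,0.017,0.045],
    [0.189,0.017,0.045],
    [0.189,0.017,0.045],
    [0.189,0.017,0.045],
  ],
  turn=[
    [0.169,-0.169,-0.739],
    [0.169,-0.169,-0.739],
    [0.169,-0.169,-0.739],
    [0.169,-0.169,-0.739],
  ],
  claw=[0.4,0.4,0.4,0.4],
)

```text
clock: 18.45
position: [0.58, -0.0636, 0.3581]
ee_rot: [-0.01, 0.741, 0.669, 0.06]
contact_force: [-0.3, -0.4, -0.9]
width: 0.0256
gripper_force: 0.0
```

```bash
python3 - <<'E'
from h import *
p,r=cur(); print(Rc.inv().apply(p-C)); print(delta(p,r,w([.0635,0,.34]),tool('bar')))
E
```

```text
[ 0.0303 -0.029   0.3581]
(array([0.0931, 0.0459, 0.0583]), array([ 0.1623, -0.171 , -0.7399]))
```

Emit:
carry_out(
  delta_pos=[
    [0.093,0.046,0.058],
    [0.093,0.046,0.058],
    [0.093,0.046,0.058],
    [0.093,0.046,0.058],
    [0.093,0.046,0.058],
  ],
  turn=[
    [0.162,-0.171,-0.74],
    [0.162,-0.171,-0.74],
    [0.162,-0.171,-0.74],
    [0.162,-0.171,-0.74],
    [0.162,-0.171,-0.74],
  ],
  claw=[0.4,0.4,0.4,0.4,0.4],
)

```text
clock: 18.95
position: [0.6028, -0.0279, 0.3416]
ee_rot: [0.001, 0.601, 0.799, 0.001]
contact_force: [0.4, 0.9, 0.0]
width: 0.0258
gripper_force: 0.0
```

```bash
python3 - <<'E'
from h import *
p,r=cur(); print(Rc.inv().apply(p-C))
d=save('wrist','w6.png'); z=d['z_map']; M=np.linalg.inv(d['world_to_cam'])
v,u=np.nonzero(z>0); zz=z[v,u]
P=np.c_[(u-d['cx'])/d['fx']*zz,(v-d['cy'])/d['fy']*zz,zz,np.ones(len(zz))]@M.T
Q=Rc.inv().apply(P[:,:3]-C); k=(abs(Q[:,1]-.015)<.03)&(abs(Q[:,0]-.064)<.03)&(Q[:,2]>.272)&(Q[:,2]<.3)
print(k.sum(),Q[k].mean(0),Q[k].max(0),Q[k].min(0))
print(delta(p,r,w([.0635,0,.268]),tool('bar')))
E
```

```text
[ 0.0623 -0.0013  0.3416]
1764 [0.066  0.0164 0.287 ] [0.0711 0.045  0.2896] [ 0.0611 -0.015   0.2821]
(array([0.0033, 0.0027, 0.184 ]), array([ 0.0044,  0.0021, -0.0083]))
```

Emit:
carry_out(
  delta_pos=[
    [0.003,0.007,0.05],
    [0.003,0.007,0.1],
    [0.003,0.007,0.15],
    [0.003,0.007,0.184],
    [0.003,0.007,0.184],
    [0.003,0.007,0.184],
    [0.003,0.007,0.184],
    [0.003,0.007,0.184],
    [0.003,0.007,0.184],
    [0.003,0.007,0.184],
  ],
  turn=[
    [0,0,0],
    [0,0,0],
    [0,0,0],
    [0,0,0],
    [0,0,0],
    [0,0,0],
    [0,0,0],
    [0,0,0],
    [0,0,0],
    [0,0,0],
  ],
  claw=[0.4,0.4,0.4,0.4,0.4,1,1,1,1,1],
  force=25,
)

```text
clock: 20.0
position: [0.6063, -0.0259, 0.2694]
ee_rot: [0.003, 0.599, 0.801, 0.0]
contact_force: [-1.4, -2.1, 2.1]
width: 0.0086
gripper_force: 24.9
```

```bash
python3 arc.py 1.45 1.42 1.38 1.34 1.3 1.26 1.22 1.18 1.15 1.12 1.09 1.06 1.04; python3 red.py|grep red
```

```text
[[0.0, -0.015, 0.002], [0.0, -0.035, 0.005], [0.0, -0.055, 0.008], [0.0, -0.075, 0.013], [0.0, -0.095, 0.018], [0.0, -0.114, 0.025], [0.0, -0.133, 0.031], [0.0, -0.147, 0.037], [0.0, -0.161, 0.043], [0.0, -0.175, 0.05], [0.0, -0.188, 0.057], [0.0, -0.197, 0.062]]
scene red 18 [ 0.0172 -0.1485  0.1669] ang 0.9663211815321315 r 0.11561208127988316 0.13590717626121812
top red 12 [ 0.019  -0.1496  0.1712] ang 0.9607526981184277 r 0.12444628449033095 0.13793338684305242
wrist red 0
```

Emit:
carry_out(
  delta_pos=[
    [0,-0.015,0.002],
    [0,-0.035,0.005],
    [0,-0.055,0.008],
    [0,-0.075,0.013],
    [0,-0.095,0.018],
    [0,-0.114,0.025],
    [0,-0.133,0.031],
    [0,-0.147,0.037],
    [0,-0.161,0.043],
    [0,-0.175,0.05],
    [0,-0.188,0.057],
    [0,-0.197,0.062],
  ],
  turn=[
    [0,0,0],
    [0,0,0],
    [0,0,0],
    [0,0,0],
    [0,0,0],
    [0,0,0],
    [0,0,0],
    [0,0,0],
    [0,0,0],
    [0,0,0],
    [0,0,0],
    [0,0,0],
  ],
  claw=[1,1,1,1,1,1,1,1,1,1,1,1],
)

```text
clock: 21.35
position: [0.5293, -0.0484, 0.2429]
ee_rot: [0.001, 0.599, 0.801, -0.0]
contact_force: [1.5, -5.6, 2.5]
width: 0.0091
gripper_force: 25.7
```

```bash
python3 arc.py 1.04 1.03 1.02 1.01 1.0 .99 .98 .97 .96 .95 .94 .93 ; python3 rodang.py d; python3 -c "
import cv2;a=cv2.imread('pics/d_scene.png')[120:300,240:440];cv2.imwrite('pics/d_c.png',cv2.resize(a,(660,594),interpolation=2))"
```

```text
[[0.0, -0.004, 0.003], [0.0, -0.009, 0.005], [0.0, -0.013, 0.008], [0.0, -0.018, 0.01], [0.0, -0.022, 0.013], [0.0, -0.026, 0.016], [0.0, -0.03, 0.018], [0.0, -0.035, 0.021], [0.0, -0.039, 0.024], [0.0, -0.043, 0.027], [0.0, -0.047, 0.03]]
[-0.014  -0.0001  0.2429] [ 1.4629 -5.577   2.476 ] 0.00912124003918135
scene tip [ 0.0246 -0.1482  0.1723] 0.65 ang 0.946
scene rod_grip [-0.0128 -0.1507  0.1176] 0.53 ang 0.922
scene hole [ 0.0304 -0.1514  0.1784] 0.81 ang 0.938
scene bar [-0.0165 -0.0021  0.2561] 0.87 ang 1.375
top tip [ 0.0221 -0.1527  0.1759] 0.49 ang 0.976
top rod_grip [-0.0116 -0.1543  0.1196] 0.61 ang 0.925
top hole [ 0.0269 -0.151   0.1791] 0.72 ang 0.961
top bar [ 0.0687  0.3804 -0.0014] 0.58 ang -0.474
wrist bar [-0.0116 -0.0017  0.2558] 0.86 ang 1.351
```

View pics/d_c.png

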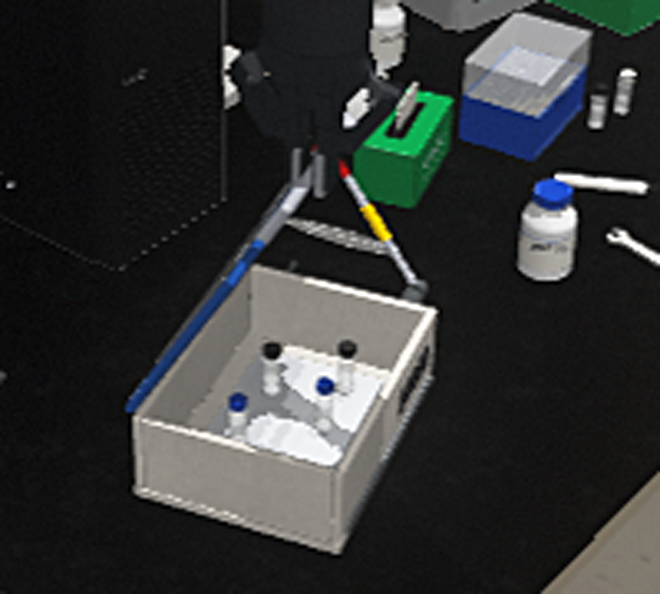

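The crop shows the lid edge descending to the rod, with the red tip at (345,165) just short of the plate. I lower slowly.

Emit:
carry_out(
  delta_pos=[
    [0,-0.004,0.003],
    [0,-0.009,0.005],
    [0,-0.013,0.008],
    [0,-0.018,0.01],
    [0,-0.022,0.013],
    [0,-0.026,0.016],
    [0,-0.03,0.018],
    [0,-0.03,0.018],
  ],
  turn=[
    [0,0,0],
    [0,0,0],
    [0,0,0],
    [0,0,0],
    [0,0,0],
    [0,0,0],
    [0,0,0],
    [0,0,0],
  ],
  claw=[1,1,1,1,1,1,1,1],
)

```text
clock: 22.9
position: [0.5177, -0.0517, 0.2355]
ee_rot: [0.001, 0.599, 0.801, -0.001]
contact_force: [1.4, -5.5, 0.0]
width: 0.0088
gripper_force: 25.6
```

Emit:
carry_out(
  delta_pos=[
    [0,-0.004,0.003],
    [0,-0.008,0.006],
    [0,-0.012,0.009],
    [0,-0.016,0.012],
    [0,-0.016,0.012],
  ],
  turn=[
    [0,0,0],
    [0,0,0],
    [0,0,0],
    [0,0,0],
    [0,0,0],
  ],
  claw=[1,1,1,1,1],
)

```text
clock: 23.4
position: [0.5119, -0.0534, 0.2311]
ee_rot: [0.001, 0.599, 0.801, -0.0]
contact_force: [-0.8, -4.6, 2.2]
width: 0.0089
gripper_force: 25.8
```

```bash
python3 rodang.py e; python3 red.py; python3 -c "
import cv2;a=cv2.imread('pics/e_scene.png')[120:300,240:440];cv2.imwrite('pics/e_c.png',cv2.resize(a,(660,594),interpolation=2))"
```

```text
[-0.0321 -0.      0.2311] [-0.8237 -4.6148  2.2389] 0.00885983297994477
scene rod_grip [-0.0162 -0.1512  0.1144] 0.62 ang 0.933
scene hole [ 0.0235 -0.1477  0.1716] 0.58 ang 0.949
scene bar [-0.0316 -0.0005  0.2433] 0.69 ang 1.443
top rod_grip [-0.0127 -0.1515  0.1181] 0.52 ang 0.925
top hole [ 0.0191 -0.1529  0.1734] 0.88 ang 0.984
wrist rod_grip [-0.015  -0.1531  0.1221] 0.55 ang 0.984
wrist bar [-0.0321 -0.0042  0.2449] 0.63 ang 1.446
scene red 1
scene yel 40 [-0.0162 -0.1468  0.1198] ang 0.9888986058417085 r 0.0528930292955741 0.0847999875515013
top red 32 [ 0.0278 -0.1513  0.1769] ang 0.9409842461064175 r 0.13371415305339476 0.14638856675509393
top yel 11 [-0.0188 -0.147   0.1114] ang 1.0140344778348258 r 0.05148380990918678 0.08657846738330813
wrist red 0
wrist yel 20 [-0.0208 -0.1452  0.1137] ang 0.9842021243354968 r 0.054832596894522 0.06505040849928855
```

View pics/e_c.png

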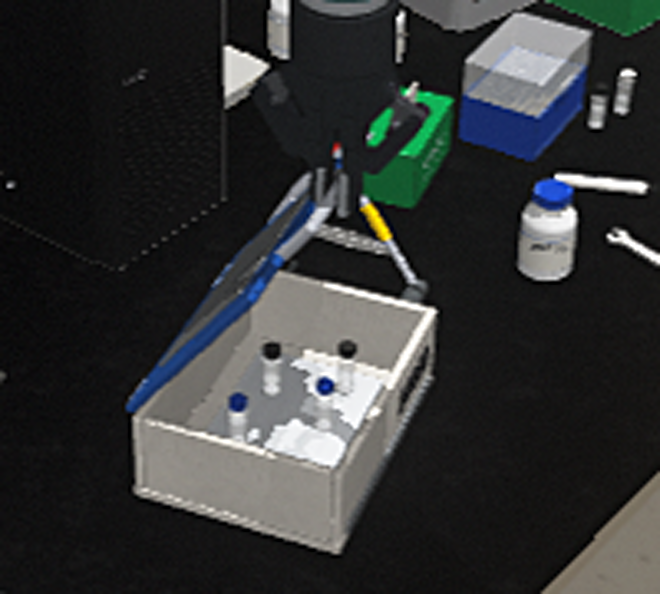

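The lid is at about 0.935 rad and the tip is hidden under the red cap. I lower slightly further to feel for support.

Emit:
carry_out(
  delta_pos=[
    [0,-0.004,0.003],
    [0,-0.008,0.006],
    [0,-0.008,0.006],
  ],
  turn=[
    [0,0,0],
    [0,0,0],
    [0,0,0],
  ],
  claw=[1,1,1],
)

```text
clock: 24.6
position: [0.5093, -0.0542, 0.2291]
ee_rot: [0.002, 0.599, 0.801, 0.0]
contact_force: [-0.1, -5.0, 3.3]
width: 0.0087
gripper_force: 26.0
```

```bash
python3 rodang.py f|grep -E '^\[|bar|hole|grip'; python3 red.py
```

```text
[-0.0348 -0.      0.2291] [-0.0938 -5.0163  3.2961] 0.0087180468903959
scene rod_grip [-0.0169 -0.1526  0.1178] 0.55 ang 0.972
scene hole [ 0.0188 -0.1488  0.1696] 0.89 ang 0.97
scene bar [-0.0371  0.0004  0.2441] 0.62 ang 1.473
top rod_grip [-0.0167 -0.1499  0.1227] 0.59 ang 1.007
top hole [ 0.0186 -0.1479  0.1711] 0.66 ang 0.977
wrist rod_grip [-0.0212 -0.1555  0.1184] 0.41 ang 1.031
wrist bar [-0.0361 -0.003   0.2447] 0.71 ang 1.468
scene red 2
scene yel 38 [-0.0189 -0.146   0.1215] ang 1.0355989683677214 r 0.05270978890909077 0.08632821808101959
top red 35 [ 0.0263 -0.1511  0.1749] ang 0.9450330388306656 r 0.13094246517505823 0.1457167013603532
top yel 11 [-0.0215 -0.1464  0.1207] ang 1.0268339689867696 r 0.05441424436084701 0.08563363736372474
wrist red 3
wrist yel 20 [-0.0231 -0.1453  0.1135] ang 1.017415621824152 r 0.054239752820015426 0.06401397183109991
```

Emit:
carry_out(
  delta_pos=[
    [0,-0.004,0.003],
    [0,-0.006,0.005],
    [0,-0.006,0.005],
  ],
  turn=[
    [0,0,0],
    [0,0,0],
    [0,0,0],
  ],
  claw=[1,1,1],
)

```text
clock: 25.8
position: [0.5086, -0.0544, 0.2284]
ee_rot: [0.003, 0.599, 0.801, 0.002]
contact_force: [1.7, -4.2, 7.9]
width: 0.0088
gripper_force: 26.4
```

```bash
python3 rodang.py g|grep -E '^\[|bar|hole|grip'; python3 red.py|grep scene
```

```text
[-0.0356 -0.0001  0.2284] [ 1.6705 -4.1541  7.9129] 0.008764413370242616
scene rod_grip [-0.0167 -0.152   0.1215] 0.62 ang 0.998
scene hole [ 0.0185 -0.1469  0.17  ] 0.83 ang 0.973
scene bar [-0.0393 -0.004   0.2398] 0.84 ang 1.483
top rod_grip [-0.0162 -0.1498  0.1205] 0.58 ang 0.985
top hole [ 0.0191 -0.1516  0.1748] 0.57 ang 0.99
wrist rod_grip [-0.0166 -0.1521  0.1176] 0.52 ang 0.966
wrist bar [-0.0339  0.0011  0.2431] 0.66 ang 1.455
scene red 1
scene yel 38 [-0.0195 -0.1459  0.1211] ang 1.0408156354758953 r 0.05249734860693141 0.08589219827449375
```

Fz rises to 7.9 N and the lid stops, so it rests on the rod. I back off the push, open gently, rise clear and check.

Emit:
carry_out(
  delta_pos=[
    [0,0.003,-0.003],
    [0,0.003,-0.003],
    [0,0.003,-0.003],
    [0,0.003,-0.003],
    [0,0.003,-0.003],
  ],
  turn=[
    [0,0,0],
    [0,0,0],
    [0,0,0],
    [0,0,0],
    [0,0,0],
  ],
  claw=[1,0.7,0.6,0.5,0.5],
)

```text
clock: 27.2
position: [0.508, -0.0535, 0.2275]
ee_rot: [0.0, 0.599, 0.801, 0.0]
contact_force: [0.2, 0.4, 0.2]
width: 0.0213
gripper_force: 0.0
```

```bash
python3 rodang.py h|grep -E '^\[|bar|hole|grip'; python3 red.py|grep scene
```

```text
[-0.0359  0.001   0.2275] [0.1582 0.4185 0.1956] 0.02130081457927511
scene rod_grip [ 0.0829 -0.0001  0.0779] 0.65 ang 0.115
scene hole [ 0.0162 -0.1489  0.1702] 0.58 ang 0.989
top rod_grip [-0.0151 -0.15    0.1215] 0.56 ang 0.981
top hole [ 0.019  -0.1479  0.1725] 0.75 ang 0.981
wrist rod_grip [-0.0194 -0.1541  0.1204] 0.85 ang 1.023
wrist bar [-0.0337  0.0004  0.2438] 0.73 ang 1.454
scene red 6 [ 0.0198 -0.1423  0.1826] ang 1.0153480957894145 r 0.14113049721203783 0.14319999717973078
scene yel 34 [-0.0187 -0.1467  0.1203] ang 1.019693756892837 r 0.05309818283542459 0.08358369358697382
```

Emit:
carry_out(
  delta_pos=[
    [0,0,-0.03],
    [0,0,-0.08],
    [0,0,-0.16],
    [0,0,-0.26],
    [0,0,-0.3],
    [0,0,-0.3],
    [0,0,-0.3],
  ],
  turn=[
    [0,0,0],
    [0,0,0],
    [0,0,0],
    [0,0,0],
    [0,0,0],
    [0,0,0],
    [0,0,0],
  ],
  claw=[0.5,0.5,0.5,0.5,0.5,0.5,0.5],
)

```text
clock: 28.8
position: [0.5081, -0.0539, 0.3483]
ee_rot: [0.002, 0.599, 0.801, 0.001]
contact_force: [-0.6, -0.2, 0.0]
width: 0.0213
gripper_force: 0.0
```

```bash
python3 rodang.py i; python3 red.py; python3 - <<'E'
from h import *
for n in ['beaker','white_bottle','blue_bottle']:
    manip.get_image('top'); print(n,[ (np.array(q['point']),q['score']) for q in manip.place_of('top',n)[:1]])
import cv2
a=cv2.imread('pics/i_scene.png')[120:300,240:440];b=cv2.imread('pics/i_wrist.png')
cv2.imwrite('pics/i_c.png',np.hstack([cv2.resize(a,(400,360),interpolation=2),cv2.resize(b,(400,360))]))
E
```

```text
[-0.0359  0.0005  0.3483] [-0.6049 -0.228   0.0379] 0.021314665545066502
scene tip [ 0.0148 -0.1503  0.1752] 0.69 ang 1.018
scene rod_grip [-0.0164 -0.1512  0.1172] 0.63 ang 0.961
scene hole [ 0.0186 -0.1481  0.1717] 0.69 ang 0.98
scene bar [-0.0352 -0.0014  0.2428] 0.68 ang 1.462
top rod_grip [-0.013  -0.1497  0.1213] 0.58 ang 0.954
top hole [ 0.0705  0.3771 -0.0013] 0.29 ang -0.467
wrist tip [ 0.0033  0.0017 -0.0029] 0.68 ang -0.839
wrist rod_grip [-0.0167 -0.1542  0.1236] 0.76 ang 1.014
wrist bar [-0.0354 -0.0012  0.2439] 0.63 ang 1.463
scene red 11 [ 0.0221 -0.1389  0.1793] ang 0.994262341494912 r 0.13718879205642018 0.14362856853041372
scene yel 38 [-0.0189 -0.1461  0.121 ] ang 1.0289164291479924 r 0.0527682590119653 0.08582519675205219
top red 35 [ 0.0267 -0.151   0.1759] ang 0.9488290009282767 r 0.13191883173279115 0.14657505956568326
top yel 11 [-0.0211 -0.1465  0.1181] ang 1.0177392847502527 r 0.05112781398000885 0.08341452616626999
wrist red 0
wrist yel 156 [-0.0196 -0.1462  0.1246] ang 1.0620079782148246 r 0.054334695880606076 0.0878294058531523
beaker [(array([0.5024, 0.3379, 0.0011]), 0.89)]
white_bottle [(array([0.6352, 0.3193, 0.0018]), 0.57)]
blue_bottle [(array([ 0.5159, -0.371 , -0.0022]), 0.82)]
```

View pics/i_c.png

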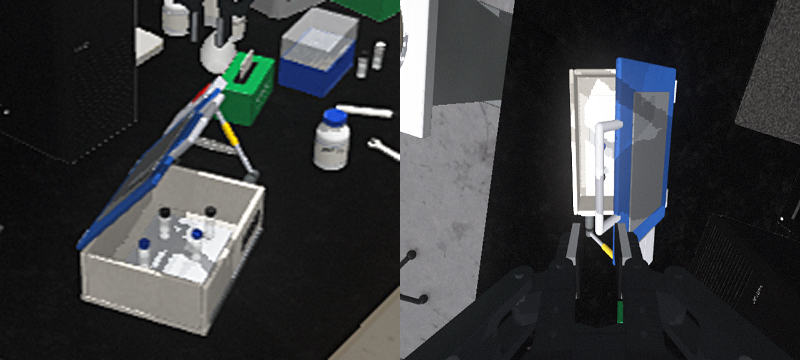

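The left half of the picture shows the lid propped by the rod (sleeve at 230,130). The right half shows it from above with the gripper clear. I check the lid angle with a plane fit to confirm the seating depth.

```bash
python3 - <<'E'
from h import *
for c in ['wrist','top','scene']:
    d=manip.get_image(c); z=d['z_map']; M=np.linalg.inv(d['world_to_cam']); im=d['image'].astype(int)
    v,u=np.nonzero((z>0)&(im[...,2]>im[...,0]+40)); zz=z[v,u]
    P=np.c_[(u-d['cx'])/d['fx']*zz,(v-d['cy'])/d['fy']*zz,zz,np.ones(len(zz))]@M.T
    Q=Rc.inv().apply(P[:,:3]-C); Q=Q[(abs(Q[:,1])<.105)&(Q[:,0]>-.03)&(Q[:,0]<.1)&(Q[:,2]>.085)&(Q[:,2]<.24)]
    for _ in range(4):
        k=np.polyfit(Q[:,0],Q[:,2],1); e=Q[:,2]-np.polyval(k,Q[:,0]); Q=Q[abs(e)<max(2*e.std(),.002)]
    print(c,len(Q),'lid angle',np.arctan(-k[0]),'perp dist to hinge',(np.polyval(k,.085)-.08)*np.cos(np.arctan(k[0])))
print(manip.get_state()['clock'])
E
```

```text
wrist 8434 lid angle 0.9159581765915289 perp dist to hinge 0.008167213630524427
top 647 lid angle 0.9086496425415533 perp dist to hinge 0.007150592423978761
scene 242 lid angle 0.9118208201011849 perp dist to hinge 0.007464449727120755
30.15
```

```bash
python3 -c "
from rig import manip; print(manip.sign_off())"
```

```text
the job is handed in; nothing more can be done
None
```

The job is handed in: the lid rests propped on the rod at about 0.915 rad (expected about 0.93), which puts the rod tip fully in the hole; the gripper is clear, and the beaker and both bottles have not moved.

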